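# Blank off the flange stand with reducer and end cap

### The arm

A 6-joint arm with a two-finger parallel gripper is mounted at the origin on a cart in front of the work surface, level with it; the furniture and walls round the work are solid. World frame = base frame: x ahead of the robot, y to its left, z up, the work surface at z = 0. Lengths are in mm, angles in rad, forces in N, time in s.
With the tool pointing down it reaches from about 350 to 875 mm from the base axis. Payload 4.2 kg.
Tool frame: the origin (TCP) lies on the centre line of the jaws, within the pads' length; the fingertips stand 19 mm ahead of it and the grasp point (between the pads) is the TCP; z points along the fingers, y is the line along which they close (so a half turn about z gives the same grasp; the last joint's range is limited). The gripper opens to 85 mm and grips with 20 to 120 N. Pads are 22 mm wide; open, the fingers measure 114 mm over their backs; the gripper's body (76 mm by 85 mm) begins 54 mm behind the grasp point. The pads swing forward as they close: fully open they stand 13 mm farther back than shut.
Start: joints at [-0.955, 0.385, 0.008, 0, -1.194, -0.259], TCP at [218.313, -585.61, 250.312] pointing down, gripper open.
Joint ranges: [-3.14, 3.14], [-1.21, 2.06], [-1.07, 1.41], [-3.16, 2.05], [-2.99, -0.16], [-3.1, 3.1]. Speed limits (rad/s): [2.79, 2.79, 3.14, 3.14, 3.14, 3.14].

### API

Orientations are given as a 3x3 rotation matrix whose columns are the frame's x, y, z axes.
In Python, from workcell import * gives the robot as it stands.
- The arm moves only by the tool move_arm, never from a script. Its argument "moves" is a list of rows, each a list of 3 entries, a list of its own where there are three numbers: the turn, a rotation vector about the tool's x, y, z as a fraction of full scale, then the shift along the tool's x, y, z as a fraction of full scale, then the opening, from -1 (shut) to 1 (fully open). A call has 1 to 8 rows; each row is the pose to reach, as a shift and turn from the pose commanded when the call began, along the tool's axes at that moment, turning the shorter way round; what a row does not reach only later rows make up. Full scale, the value 1, is 0.5 m for a shift and 180 degrees for a turn. A row lasts 1/12 s, in which the tool goes at most 41.7 mm and 7.16 degrees, less where a joint would pass 70% of its speed; a pose out of reach is approached as far as the arm can. A call with a number of a shift or a turn outside -1 to 1 is refused whole. A call with a gripper value outside its range is refused whole. The fingers move at their own pace and stop on an object; the grip force is fixed at half the most. Time passes only in rows, so rows that repeat a pose let the fingers close. It gives the time, the measured TCP pose, the force, the opening and the grip force at its end, in the units of the state.
- sense(): the state, without advancing time (a new reading comes with each control period).
- get_image(name): name is "side" or "top" or "wrist"; returns the picture (384x512x3 uint8, blue, green, red); there is no depth.
- camera_model(name): a dict with "camera_matrix" (3x3 intrinsics, pixels), "origin" and "orientation" of the camera in the world; the wrist camera has in their place "tool_from_camera" (4x4, takes a point from camera to tool coordinates, whose origin is the TCP and whose axes are the flange's). Camera axes: x right, y up, looking along -z (the intrinsics and any distortion apply to the point x, -y, -z); pixel columns grow to the right and rows downward; lengths in mm; the calibration is good to about 2 mm. A picture is of the moment at which its call begins: read the wrist's pose just before it. camera_model takes no time and is no camera call.
- close_job(): hands the job in; it is judged then, once.
The state is a dict: "time_s": time; "qpos": joint angles; "qvel": joint speeds; "joint_efforts": joint torques, N m; "eef_pos": TCP position; "ee_rot": TCP orientation; "force": force on the tool from outside, world axes, zero at the start; "torque": the same for the moment, N m; "width": finger opening in mm; "grip_force": force on a finger pad.
Only numpy, scipy, OpenCV 4.12 (cv2) and the standard library are available. Lean on these libraries where they do the work, as an engineer would, in place of code of your own. Each camera call takes 0.05 s, during which the arm holds its last target. There are 200 camera calls.

### The job

Blank off the port of the flange stand: first seat the stepped reducer, flange face down, on the stand's centring spigot, then seat the small end cap, face down, on the spigot at the top of the reducer. Lower each part on gently rather than dropping it, so that both sit flush and upright with no gap, and leave the stack standing free. Leave the bottle, the slide box and the culture dish where they are.

Things in the scene. Friction and masses are not known exactly. Their poses are not given: they have to be found in the camera images.
- flange_stand: Aluminium stand fixed to the worktop, round about a vertical axis: foot 90 mm dia x 10 mm with four screw heads, pedestal 66 mm dia up to a flat seating face 30 mm high, and on it a centring spigot 38 mm dia x 8 mm (upper 3 mm chamfered to 32 mm dia; dark port in the middle). Origin: centre of its underside; z up.
- stand_seat (a point): Centre of the stand's seating face (at the foot of the spigot), 30 mm above the worktop. The reducer's origin belongs here when it is seated. z up.
- reducer: Loose stepped aluminium reducer, 0.25 kg, the larger flanged part, round about its z axis, 54 mm tall, standing flange down. Flange 66 mm dia, 12 mm thick, with a recess in its underside 41 mm dia x 10 mm (1.5 mm play round the stand's spigot). Hub to grip: 46 mm dia, height 12 to 46 mm. On top a spigot 24 mm dia, 46 to 54 mm, upper 3 mm chamfered. Any yaw. Origin: centre of underside; z up.
- reducer_seat (a point): Centre of the shoulder at the top of the reducer's hub, 46 mm above the reducer's underside; moves with the reducer. The end cap's origin belongs here when it is seated. z along the reducer's axis, up.
- end_cap: Loose aluminium end cap, 0.12 kg, the smaller flanged part, round about its z axis, 42 mm tall, standing flange down. Flange 46 mm dia, 12 mm thick, with a recess in its underside 27 mm dia x 10 mm (1.5 mm play round the reducer's spigot). Boss to grip: 30 mm dia, height 12 to 42 mm. Any yaw. Origin: centre of underside; z up.
- buffer_bottle: Bystander: white bottle with a red cap, 38 x 38 x 88 mm, upright. Origin: centre of its underside.
- petri_dish: Bystander: closed round culture dish, 91 mm dia, 15 mm tall, lying flat. Origin: centre of its underside.
- slide_case: Bystander: closed blue slide box, 47 x 85 x 23 mm, lying flat, long side about along y. Origin: centre of its underside.
- inspection_lamp: White inspection lamp, fixed; keep the arm clear of it. Foot about 180 x 200 x 40 mm; curved neck at its far side; oval head 100 x 156 mm, 372 to 394 mm above the worktop, overhanging towards the robot as far as the foot's near edge. Origin: on the worktop near the middle of the foot.
Not all that is in view belongs to the job. What is shaped like the end_cap but black or purple is not meant.

How it is judged (in metres and radians):
On the way, in this order (a step that is already met when the one before it is completed fails the run):
1. the reducer is seated flush on the stand's spigot (horizontal distance between reducer and stand_seat below 0.004 m and z of reducer in the frame of stand_seat below 0.0025 m and angle between reducer's own z axis and vertical below 0.05 rad), for 0.2 s.
2. the end cap is seated flush on the reducer's spigot (horizontal distance between end_cap and reducer_seat below 0.004 m and z of end_cap in the frame of reducer_seat below 0.0025 m and angle between end_cap's own z axis and vertical below 0.05 rad), for 0.2 s.
At the end, for the whole second after the job is handed in: The reducer sits over the stand's spigot and the end cap over the reducer's spigot, each centred within 4 mm, with a gap under its flange of less than 2.5 mm and upright within 0.05 rad, both at rest (below 0.02 m/s) (all of step 1 and all of step 2 and linear speed of each of reducer, end_cap below 0.02 m/s); the robot touches nothing.
It fails at once if the reducer is dropped onto the stand (faster than 0.4 m/s within 25 mm above its seat) (horizontal distance between reducer and stand_seat below 0.02 m and z of reducer in the frame of stand_seat below 0.025 m and linear speed of reducer above 0.4 m/s).
It fails at once if the end cap is dropped onto the reducer (faster than 0.4 m/s within 25 mm above its seat) (horizontal distance between end_cap and reducer_seat below 0.02 m and z of end_cap in the frame of reducer_seat below 0.025 m and linear speed of end_cap above 0.4 m/s).
It fails at once if the bottle, the slide box or the culture dish is moved by more than 30 mm (distance of any of buffer_bottle, slide_case, petri_dish from where it was at the start of the episode above 0.03 m).
It also fails if it takes over 67 s, if anything falls off the work surface, if the arm or the gripper's body presses on something with over 40 N, if the wrist force passes 120 N, or if a joint passes its speed limit or range.

## Working session

There is one attempt and no reset: what is moved stays moved. The work goes in short steps, Python scripts to look and compute and a tool call to move; the robot and the scene stay as the last step left them, time stands still between calls to the robot, and variables do not carry over. Pictures are saved under pics/ and viewed, at most 10 in all, crops included, and the job is handed in when it is done.

Besides the shell and the picture viewer there is one more tool, called after "Call:" as a command line: name --argument value ..., lists and objects as JSON in quotes. move_arm: Moves the arm, as the interface text tells. Its arguments: {"type":"object","properties":{"moves":{"type":"array","items":{"type":"array"}}},"required":["moves"]}

```bash
mkdir -p pics
python3 - <<'E'
from workcell import *
import cv2,numpy as np
for n in ["side","top"]:
    cv2.imwrite(f"pics/{n}0.png",cv2.resize(get_image(n),(800,600),interpolation=cv2.INTER_CUBIC))
    m=camera_model(n);print(n,m)
s=sense();print(s['time_s'],s['eef_pos'],s['ee_rot'],s['width'])
print(camera_model("wrist"))
E
```

```text
side {'camera_matrix': array([[425.04644536,   0.        , 254.06986946],
       [  0.        , 425.04644536, 193.84938457],
       [  0.        ,   0.        ,   1.        ]]), 'origin': array([   64.5293097 , -1186.17804733,   494.00413314]), 'orientation': array([[ 0.85675601,  0.19711859, -0.47656416],
       [-0.51519299,  0.36897488, -0.77358498],
       [ 0.02335222,  0.9082961 ,  0.41767556]])}
top {'camera_matrix': array([[464.59942703,   0.        , 245.45452502],
       [  0.        , 464.59942703, 181.47289382],
       [  0.        ,   0.        ,   1.        ]]), 'origin': array([ 354.16814479, -363.50263489, 1365.20986379]), 'orientation': array([[-0.02908231,  0.98833445, -0.14949663],
       [-0.99957626, -0.02893975,  0.00312941],
       [-0.00123349,  0.14952429,  0.98875728]])}
0.1 [ 218.13128948 -585.16212646  249.32752975] [[-9.37061521e-01 -3.49163278e-01 -8.43081112e-04]
 [-3.49164265e-01  9.37059721e-01  1.84246483e-03]
 [ 1.46696291e-04  2.02087670e-03 -9.99997947e-01]] 85.53092361223904
{'camera_matrix': array([[284.40429727,   0.        , 253.28008983],
       [  0.        , 284.40429727, 192.45281941],
       [  0.        ,   0.        ,   1.        ]]), 'tool_from_camera': array([[ 5.16520755e-04,  9.47153439e-01,  3.20780448e-01,
         8.24019460e+01],
       [ 9.99999861e-01, -5.23513333e-04, -6.44466634e-05,
         6.56172551e-01],
       [ 1.06891962e-04,  3.20780436e-01, -9.47153578e-01,
        -1.24126658e+02],
       [ 0.00000000e+00,  0.00000000e+00,  0.00000000e+00,
         1.00000000e+00]])}
```

View pics/top0.png

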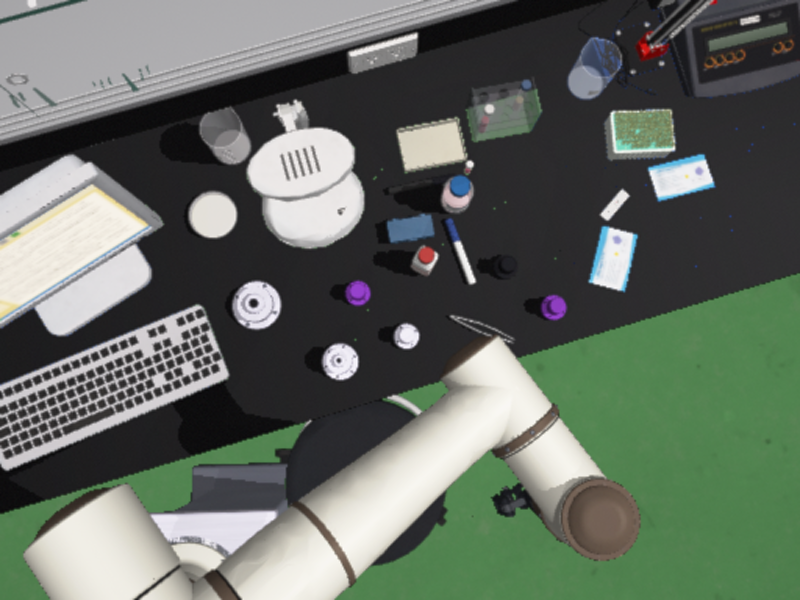

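View pics/side0.png

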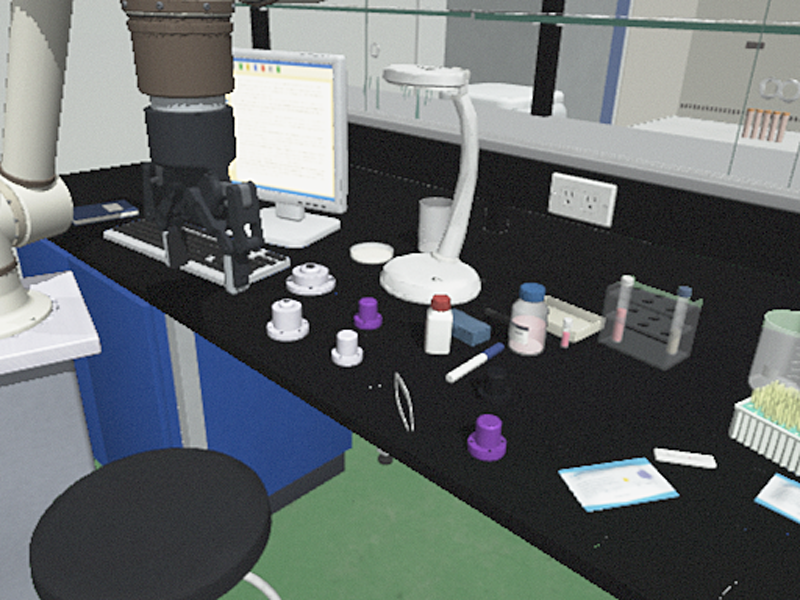

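Top view (800 px wide) candidates: silver end cap (405,335), purple look-alikes (358,293) and (553,307), and a black one (505,265). The reducer is at (340,361) and could only be confused with the stand at (256,305), which is wider and has screws. I'll check these in a close crop.

```bash
cat > h.py <<'E'
from workcell import *
import cv2,numpy as np
def ray(n,u,v,z,pose=None):
    m=camera_model(n);K=m['camera_matrix']
    d=np.linalg.solve(K,[u,v,1.]);d=np.array([d[0],-d[1],-d[2]])
    if n=="wrist":
        p,R=pose;T=m['tool_from_camera'];o=p+R@T[:3,3];d=R@T[:3,:3]@d
    else:o=np.array(m['origin']);d=m['orientation']@d
    return o+d*(z-o[2])/d[2]
E
python3 - <<'E'
from h import *
im=get_image("top")
cv2.imwrite("pics/crop1.png",cv2.resize(im[160:250,140:290],None,fx=5.3,fy=5.3,interpolation=cv2.INTER_CUBIC))
k=1.5625
for n,u,v,z in [("red",339,360,54),("cap",405,331,42),("stand",254,303,38),("bottle",427,254,88),("purple",358,289,42)]:
    print(n,ray("top",u/k,v/k,z).round(1))
for n,u,v,z in [("red",287,303,54),("cap",347,333,42),("stand",310,267,38)]:
    print(n,ray("side",u/k,v/k,z).round(1))
E
```

```text
red [ 415.8 -283.6   54. ]
cap [ 465.5 -404.3   42. ]
stand [ 525.6 -128.2   38. ]
bottle [ 598.5 -446.9   88. ]
purple [ 545.5 -320.4   42. ]
red [ 413.7 -290.    54. ]
cap [ 460.1 -405.4   42. ]
stand [ 524.6 -129.8   38. ]
```

View pics/crop1.png

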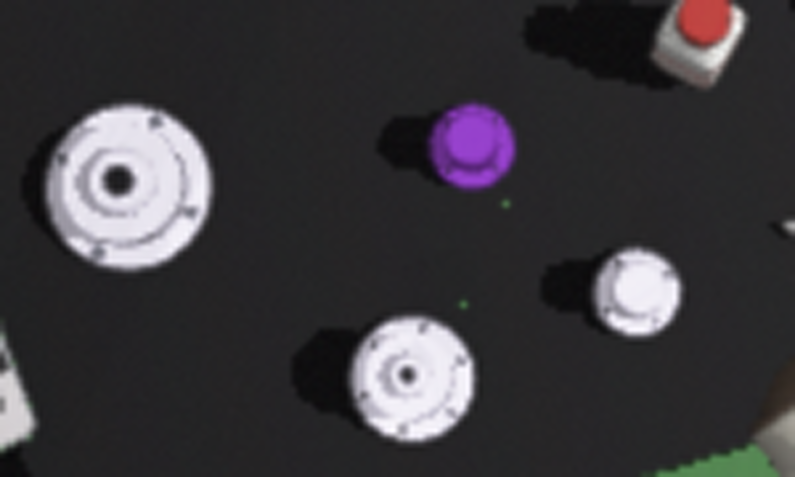

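The crop confirms the choices. The stepped reducer with its dark bore is at crop (412,379), the plain silver end cap at (637,292), the stand at (128,187) and purple at (472,146). Next I'll move over them for a close look.

Call:
move_arm --moves '[[[0,0,0],[-0.615,0.38,0.04],1],[[0,0,0],[-0.615,0.38,0.04],1],[[0,0,0],[-0.615,0.38,0.04],1],[[0,0,0],[-0.615,0.38,0.04],1],[[0,0,0],[-0.615,0.38,0.04],1],[[0,0,0],[-0.615,0.38,0.04],1],[[0,0,0],[-0.615,0.38,0.04],1],[[0,0,0],[-0.615,0.38,0.04],1]]'

```text
time_s: 0.82
eef_pos: [423.2, -320.9, 231.7]
ee_rot: [[-0.937, -0.349, -0.0], [-0.349, 0.937, 0.0], [0.0, 0.0, -1.0]]
force: [0.9, -0.8, -0.3]
width: 85.3
grip_force: 0.0
```

Call:
move_arm --moves '[[[0,0,0],[0,0,0],1],[[0,0,0],[0,0,0],1],[[0,0,0],[0,0,0],1]]'

```text
time_s: 1.07
eef_pos: [422.4, -322.6, 231.7]
ee_rot: [[-0.937, -0.35, -0.001], [-0.35, 0.937, 0.0], [0.001, 0.0, -1.0]]
force: [-0.3, 0.3, 0.0]
width: 85.6
grip_force: 0.0
```

Run:
```python
from h import *
s=sense();print(s['eef_pos'],s['ee_rot'])
im=get_image("wrist");cv2.imwrite("pics/w1raw.png",im)
cv2.imwrite("pics/w1.png",cv2.resize(im,(800,600),interpolation=cv2.INTER_CUBIC))
```

```text
[ 422.43474572 -322.59557524  231.7329662 ] [[-9.36752079e-01 -3.49993116e-01 -6.01274867e-04]
 [-3.49993274e-01  9.36752196e-01  1.78887902e-04]
 [ 5.00636017e-04  3.78015773e-04 -9.99999803e-01]]
```

View pics/w1.png

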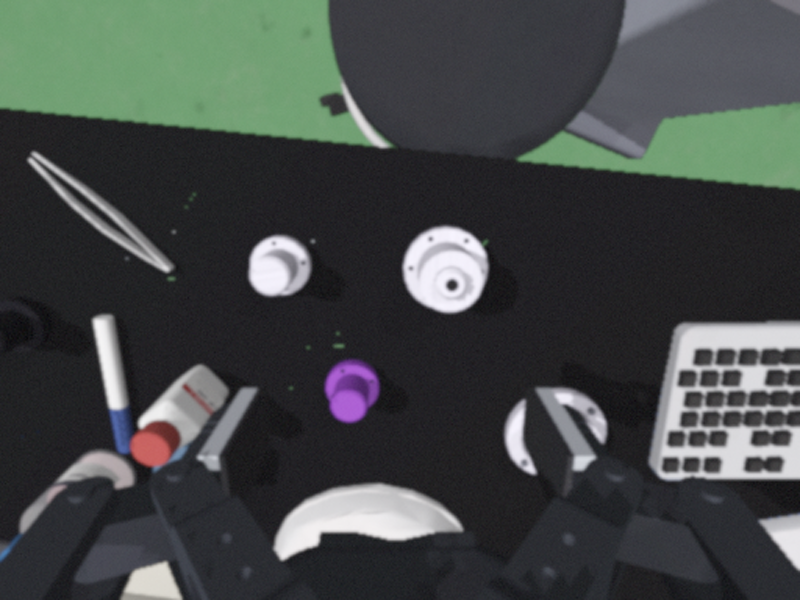

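Wrist view: reducer bore at (452,285), flange centre about (446,268). Cap boss top at (270,273), its flange about (280,265). The stand is hidden behind a finger at (556,432).

Run:
```python
from h import *
P=np.array([422.43,-322.6,231.73]);s=sense();R=np.array(s['ee_rot']);k=1.5625
for n,u,v,z in [("red bore",452,285,54),("red fl",446,268.5,12),("cap top",269.5,274,42),("cap fl",280,265.5,12)]:
    print(n,ray("wrist",u/k,v/k,z,(P,R)).round(1))
for n,u,v,z in [("red bore",216.8,230.6,54),("red fl",217.7,231.5,12),("cap top",259.6,214.2,42),("cap fl",260.2,215.1,12),("stand bore",162.3,194.1,38),("stand ft",164.15,195.28,10)]:
    print(n,ray("top",u,v,z).round(1))
```

```text
red bore [ 415.8 -281.8   54. ]
red fl [ 414.6 -282.    12. ]
cap top [ 457.4 -407.3   42. ]
cap fl [ 458.4 -406.7   12. ]
red bore [ 415.2 -283.1   54. ]
red fl [ 414.5 -283.1   12. ]
cap top [ 458.8 -405.2   42. ]
cap fl [ 458.5 -407.8   12. ]
stand bore [ 525.1 -127.4   38. ]
stand ft [ 525.1 -127.9   10. ]
```

Call:
move_arm --moves '[[[0,0,0],[-0.0142,0.0804,0.08],1],[[0,0,0],[-0.0142,0.0804,0.16],1],[[0,0,0],[-0.0142,0.0804,0.243],1],[[0,0,0],[-0.0142,0.0804,0.243],1],[[0,0,0],[-0.0142,0.0804,0.243],1],[[0,0,0],[-0.0142,0.0804,0.243],1],[[0,0,0],[-0.0142,0.0804,0.243],1]]'

```text
time_s: 1.7
eef_pos: [415.9, -284.0, 111.8]
ee_rot: [[-0.937, -0.348, 0.003], [-0.348, 0.937, -0.001], [-0.002, -0.002, -1.0]]
force: [-0.0, 0.6, 0.6]
width: 85.3
grip_force: 0.0
```

Run:
```python
from h import *
s=sense();print(s['eef_pos'].tolist(),s['ee_rot'].tolist())
im=get_image("wrist")
cv2.imwrite("pics/w2.png",cv2.resize(im,(800,600),interpolation=cv2.INTER_CUBIC))
```

```text
[415.9444342277163, -284.00585480618787, 111.79717122411506] [[-0.9374646367416511, -0.348069188678147, 0.0028097600930519317], [-0.34807377686421415, 0.9374661881310825, -0.0013386450086316074], [-0.0021681140019138103, -0.0022329361644138454, -0.999995156627151]]
```

View pics/w2.png

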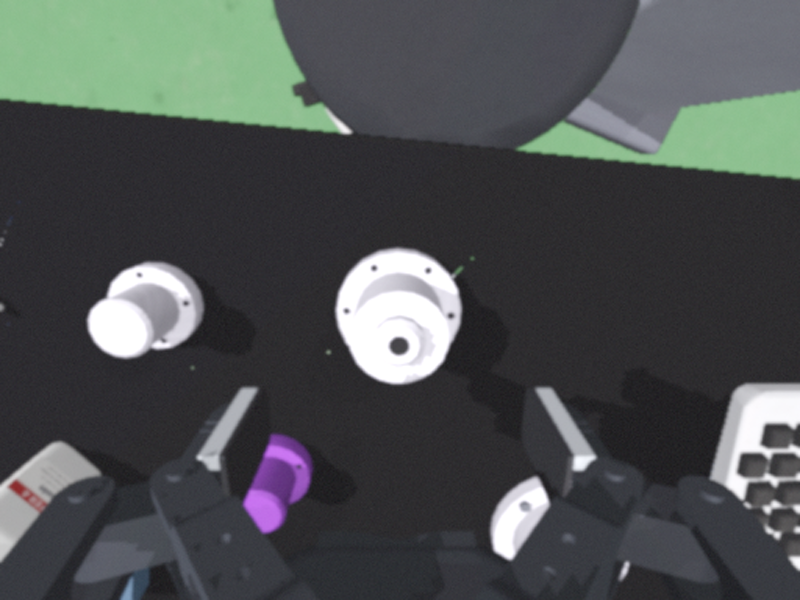

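Reducer bore at (399,346), centred between the fingers (about 398). Cap boss top at (121,327).

Run:
```python
from h import *
P=np.array([415.94,-284.0,111.8]);R=np.array([[-0.93746,-0.34807,.0028],[-.34807,.93747,-.00134],[-.00217,-.00223,-1]]);k=1.5625
for n,u,v,z in [("red bore",399,346,54),("cap top",120.5,328,42)]:
    w=ray("wrist",u/k,v/k,z,(P,R));print(n,w.round(1),(R.T@(w-P)).round(1))
```

```text
red bore [ 415.9 -281.9   54. ] [-0.6  2.1 57.8]
cap top [ 458.3 -406.1   42. ] [   3.  -129.    70.1]
```

Call:
move_arm --moves '[[[0,0,0],[-0.0006,0.003,0.05],1],[[0,0,0],[-0.0006,0.003,0.1],1],[[0,0,0],[-0.0006,0.003,0.13],1],[[0,0,0],[-0.0006,0.003,0.152],1],[[0,0,0],[-0.0006,0.003,0.152],1],[[0,0,0],[-0.0006,0.003,0.152],1],[[0,0,0],[-0.0006,0.003,0.152],1],[[0,0,0],[-0.0006,0.003,0.152],1]]'

```text
time_s: 2.42
eef_pos: [415.9, -281.6, 35.8]
ee_rot: [[-0.937, -0.349, 0.003], [-0.349, 0.937, -0.001], [-0.003, -0.002, -1.0]]
force: [-0.6, -0.6, -0.3]
width: 85.1
grip_force: 0.0
```

Call:
move_arm --moves '[[[0,0,0],[0,0,0],-1],[[0,0,0],[0,0,0],-1],[[0,0,0],[0,0,0],-1],[[0,0,0],[0,0,0],-1],[[0,0,0],[0,0,0],-1],[[0,0,0],[0,0,0],-1],[[0,0,0],[0,0,0],-1],[[0,0,0],[0,0,0],-1]]'

```text
time_s: 3.08
eef_pos: [415.7, -281.6, 35.4]
ee_rot: [[-0.937, -0.35, 0.002], [-0.35, 0.937, -0.001], [-0.001, -0.002, -1.0]]
force: [-0.0, -0.7, 5.3]
width: 44.3
grip_force: 60.8
```

Call:
move_arm --moves '[[[0,0,0],[0,0,-0.03],-1],[[0,0,0],[0,0,-0.09],-1],[[0,0,0],[0,0,-0.15],-1],[[0,0,0],[0,0,-0.2],-1],[[0,0,0],[0,0,-0.2],-1],[[0,0,0],[0,0,-0.2],-1]]'

```text
time_s: 3.58
eef_pos: [415.0, -280.9, 135.1]
ee_rot: [[-0.937, -0.349, 0.002], [-0.349, 0.937, 0.0], [-0.002, -0.001, -1.0]]
force: [-0.4, 0.4, -3.2]
width: 44.3
grip_force: 62.0
```

Call:
move_arm --moves '[[[0,0,0],[-0.04,0.06,0],-1],[[0,0,0],[-0.09,0.135,0],-1],[[0,0,0],[-0.14,0.21,0],-1],[[0,0,0],[-0.19,0.285,0],-1],[[0,0,0],[-0.24,0.36,0],-1],[[0,0,0],[-0.28,0.42,0],-1],[[0,0,0],[-0.312,0.47,0],-1],[[0,0,0],[-0.312,0.47,0],-1]]'

```text
time_s: 4.25
eef_pos: [480.0, -1.4, 132.8]
ee_rot: [[-0.935, -0.356, -0.001], [-0.356, 0.935, 0.0], [0.001, 0.001, -1.0]]
force: [-0.0, -0.5, -3.3]
width: 44.3
grip_force: 62.7
```

Call:
move_arm --moves '[[[0,0,0],[0,0,0],-1],[[0,0,0],[0,0,0],-1],[[0,0,0],[0,0,0],-1],[[0,0,0],[0,0,0],-1]]'

```text
time_s: 4.58
eef_pos: [478.1, -7.7, 133.7]
ee_rot: [[-0.938, -0.347, -0.002], [-0.347, 0.938, -0.0], [0.002, 0.0, -1.0]]
force: [0.1, 0.2, -2.6]
width: 44.4
grip_force: 62.7
```

Run:
```python
from h import *
s=sense();np.savez("p3.npz",p=s['eef_pos'],R=s['ee_rot']);print(s['eef_pos'].tolist(),s['width'])
im=get_image("wrist")
cv2.imwrite("pics/w3.png",cv2.resize(im,(800,600),interpolation=cv2.INTER_CUBIC))
```

```text
[478.11807778858673, -7.666647677279551, 133.6538038719359] 44.44340185057358
```

View pics/w3.png

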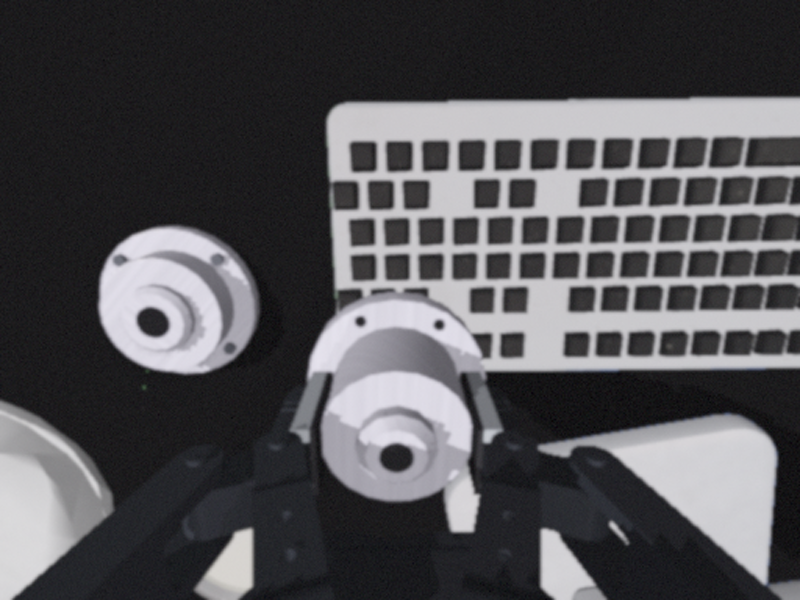

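Held reducer: bore at (397,458). Stand bore at (153,322).

Run:
```python
from h import *
d=np.load("p3.npz");P,R=d['p'],d['R'];k=1.5625
a=ray("wrist",397/k,458/k,P[2]+18.6,(P,R));b=ray("wrist",153/k,322/k,38,(P,R))
print(a.round(1),(R.T@(a-P)).round(2),b.round(1)); t=R.T@(b-a); print(t,t/500)
# flange edge of foot ellipse check
for u,v in [(179,299)]: print(ray("wrist",u/k,v/k,10,(P,R)))
```

```text
[478.4  -6.5 152.3] [ -0.64   1.04 -18.6 ] [ 526.2 -126.5   38. ]
[  -3.3776129  -129.20131735  114.21628226] [-0.00675523 -0.25840263  0.22843256]
[ 522.37936953 -126.41022802   10.        ]
```

Call:
move_arm --moves '[[[0,0,0],[-0.002,-0.05,0],-1],[[0,0,0],[-0.0035,-0.12,0],-1],[[0,0,0],[-0.005,-0.19,0],-1],[[0,0,0],[-0.0064,-0.24,0.02],-1],[[0,0,0],[-0.0064,-0.2584,0.05],-1],[[0,0,0],[-0.0064,-0.2584,0.07],-1],[[0,0,0],[-0.0064,-0.2584,0.08],-1],[[0,0,0],[-0.0064,-0.2584,0.08],-1]]'

```text
time_s: 5.3
eef_pos: [525.5, -126.6, 92.9]
ee_rot: [[-0.937, -0.348, -0.004], [-0.348, 0.937, 0.0], [0.004, 0.001, -1.0]]
force: [-0.1, -0.1, -3.5]
width: 44.5
grip_force: 62.9
```

Call:
move_arm --moves '[[[0,0,0],[0,0,0],-1],[[0,0,0],[0,0,0],-1],[[0,0,0],[0,0,0],-1],[[0,0,0],[0,0,0],-1]]'

```text
time_s: 5.63
eef_pos: [527.5, -125.9, 95.2]
ee_rot: [[-0.937, -0.35, 0.002], [-0.35, 0.937, 0.0], [-0.001, -0.001, -1.0]]
force: [-0.5, -0.4, -2.0]
width: 44.7
grip_force: 62.9
```

Run:
```python
from h import *
s=sense();np.savez("p4.npz",p=s['eef_pos'],R=s['ee_rot']);print(s['eef_pos'].tolist(),s['ee_rot'].round(4).tolist(),s['qpos'])
im=get_image("wrist")
cv2.imwrite("pics/w4.png",cv2.resize(im,(800,600),interpolation=cv2.INTER_CUBIC))
```

```text
[527.4901402945121, -125.85081655161216, 95.1994144773262] [[-0.9367, -0.3503, 0.0015], [-0.3503, 0.9367, 0.0], [-0.0014, -0.0005, -1.0]] [ 6.49458309e-02  4.11361454e-01 -3.95145998e-01  1.02309977e-04
 -7.62769947e-01 -1.27796903e+00]
```

View pics/w4.png

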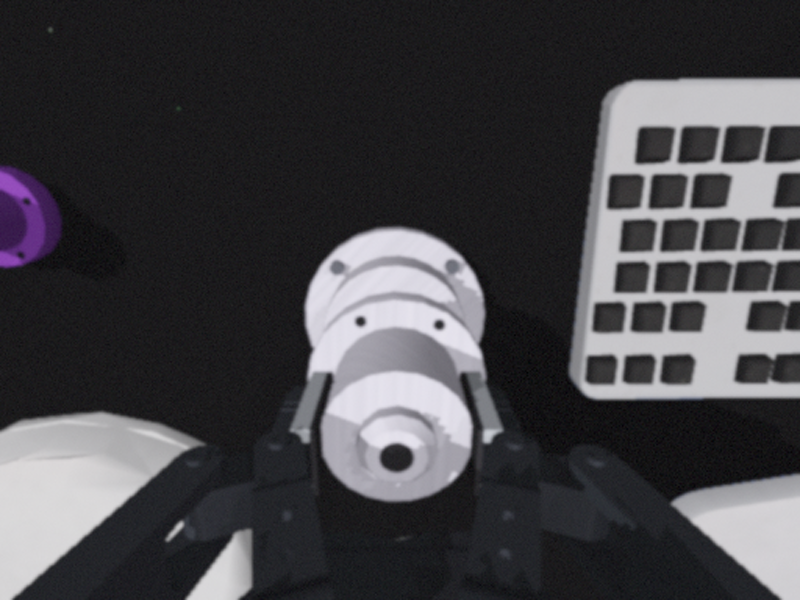

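Reducer now hangs above the stand. The foot spans columns 305–485 with its near edge at row 227, and the pedestal's near edge is at row 257. The reducer flange spans 308–485 with its near edge at row 294.

Run:
```python
from h import *
d=np.load("p4.npz");P,R=d['p'],d['R'];k=1.5625;s=sense();print(s['eef_pos'])
L=lambda u,v,z:(R.T@(ray("wrist",u/k,v/k,z,(P,R))-P)).round(1)
print("foot x",L(395,227.5,10)[0]-45,"ped x",L(395,257,30)[0]-33)
print("red flange x",L(396,294,P[2]-35.4+12)[0]-33,"bore",L(397,457.5,P[2]+18.6))
print("foot y",L(305,310,10),L(485,310,10),"red y",L(308,375,P[2]-23.4),L(485,375,P[2]-23.4))
for n,z in (("foot",10),): print(R@[0,0,0]+P)
```

```text
[ 527.40494616 -125.96409641   95.10229704]
foot x 2.8999999999999986 ped x 5.399999999999999
red flange x 1.8999999999999986 bore [ -0.5   1.  -18.6]
foot y [  6.6 -44.8  85.2] [ 6.6 45.4 85.2] red y [  3.3 -31.9  23.4] [ 3.3 33.8 23.4]
[ 527.49014029 -125.85081655   95.19941448]
```

Call:
move_arm --moves '[[[0,0,0],[0.0044,-0.0018,0],-1],[[0,0,0],[0.0044,-0.0018,0.01],-1],[[0,0,0],[0.0044,-0.0018,0.02],-1],[[0,0,0],[0.0044,-0.0018,0.03],-1],[[0,0,0],[0.0044,-0.0018,0.036],-1],[[0,0,0],[0.0044,-0.0018,0.036],-1],[[0,0,0],[0.0044,-0.0018,0.036],-1]]'

```text
time_s: 6.27
eef_pos: [525.2, -128.0, 75.9]
ee_rot: [[-0.937, -0.349, -0.001], [-0.349, 0.937, -0.0], [0.001, 0.0, -1.0]]
force: [-0.4, -0.1, -2.0]
width: 44.4
grip_force: 62.9
```

Call:
move_arm --moves '[[[0,0,0],[0,0,0.004],-1],[[0,0,0],[0,0,0.008],-1],[[0,0,0],[0,0,0.011],-1],[[0,0,0],[0,0,0.013],-1],[[0,0,0],[0,0,0.013],-1],[[0,0,0],[0,0,0.013],-1]]'

```text
time_s: 6.77
eef_pos: [525.3, -128.0, 69.9]
ee_rot: [[-0.937, -0.349, -0.0], [-0.349, 0.937, -0.0], [0.0, 0.0, -1.0]]
force: [0.3, 0.1, -2.8]
width: 44.6
grip_force: 62.9
```

Call:
move_arm --moves '[[[0,0,0],[0,0,0.003],-1],[[0,0,0],[0,0,0.006],-1],[[0,0,0],[0,0,0.008],-1],[[0,0,0],[0,0,0.009],-1],[[0,0,0],[0,0,0.009],-1],[[0,0,0],[0,0,0.009],-1]]'

```text
time_s: 7.27
eef_pos: [525.3, -128.0, 65.5]
ee_rot: [[-0.937, -0.349, -0.0], [-0.349, 0.937, -0.0], [0.0, 0.0, -1.0]]
force: [-1.0, 0.7, -2.0]
width: 44.4
grip_force: 63.4
```

Down another 1.5 mm until it makes contact.

Call:
move_arm --moves '[[[0,0,0],[0,0,0.001],-1],[[0,0,0],[0,0,0.002],-1],[[0,0,0],[0,0,0.003],-1],[[0,0,0],[0,0,0.003],-1],[[0,0,0],[0,0,0.003],-1]]'

```text
time_s: 7.68
eef_pos: [525.2, -128.0, 65.4]
ee_rot: [[-0.937, -0.35, 0.0], [-0.35, 0.937, -0.0], [-0.0, -0.0, -1.0]]
force: [-4.7, 2.3, 8.6]
width: 44.7
grip_force: 64.3
```

Contact came at exactly the seated height, so I release, let it settle and go straight up.

Call:
move_arm --moves '[[[0,0,0],[0,0,0],0],[[0,0,0],[0,0,0],0.5],[[0,0,0],[0,0,0],1],[[0,0,0],[0,0,0],1],[[0,0,0],[0,0,0],1],[[0,0,0],[0,0,0],1],[[0,0,0],[0,0,0],1],[[0,0,0],[0,0,0],1]]'

```text
time_s: 8.35
eef_pos: [525.4, -128.0, 63.8]
ee_rot: [[-0.937, -0.349, -0.0], [-0.349, 0.937, -0.0], [0.0, 0.0, -1.0]]
force: [-0.9, -0.7, 0.3]
width: 85.2
grip_force: 0.0
```

Call:
move_arm --moves '[[[0,0,0],[0,0,-0.02],1],[[0,0,0],[0,0,-0.06],1],[[0,0,0],[0,0,-0.12],1],[[0,0,0],[0,0,-0.18],1],[[0,0,0],[0,0,-0.18],1],[[0,0,0],[0,0,-0.18],1],[[0,0,0],[0,0,-0.18],1]]'

```text
time_s: 8.93
eef_pos: [524.9, -127.9, 154.1]
ee_rot: [[-0.937, -0.349, 0.0], [-0.349, 0.937, 0.0], [-0.0, 0.0, -1.0]]
force: [0.5, 0.8, -0.5]
width: 85.2
grip_force: 0.0
```

Run:
```python
from h import *
s=sense();np.savez("p5.npz",p=s['eef_pos'],R=s['ee_rot']);P=s['eef_pos'];R=s['ee_rot'];print(P.tolist())
a=get_image("wrist");b=get_image("side")
c=cv2.resize(b[140:215,155:255],(800,600),interpolation=cv2.INTER_CUBIC)[:, :]
cv2.imwrite("pics/w5.png",np.hstack([cv2.resize(a[120:384,130:400],(400,391)),cv2.resize(c,(400,391))]))
d=(np.array([458.3,-406.5,130])-P);print((R.T@d)/500)
```

```text
[524.9446593111429, -127.92838019960715, 154.14463800901152]
[ 0.31936068 -0.47561163  0.04805017]
```

View pics/w5.png

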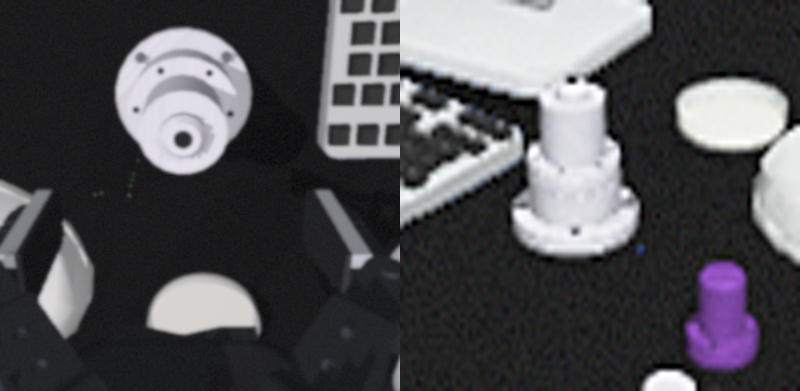

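The reducer sits flush and upright on the stand, with its bore at panel pixel (183,139). Now the end cap.

Call:
move_arm --moves '[[[0,0,0],[0.04,-0.06,0],1],[[0,0,0],[0.085,-0.127,0],1],[[0,0,0],[0.13,-0.194,0],1],[[0,0,0],[0.175,-0.261,0],1],[[0,0,0],[0.22,-0.328,0.01],1],[[0,0,0],[0.265,-0.4,0.03],1],[[0,0,0],[0.3,-0.45,0.048],1],[[0,0,0],[0.3194,-0.4756,0.07],1]]'

```text
time_s: 9.7
eef_pos: [457.2, -409.9, 117.2]
ee_rot: [[-0.938, -0.346, -0.002], [-0.346, 0.938, 0.0], [0.001, 0.001, -1.0]]
force: [0.0, 0.4, 0.5]
width: 85.8
grip_force: 0.0
```

Call:
move_arm --moves '[[[0,0,0],[0,0,0],1],[[0,0,0],[0,0,0],1],[[0,0,0],[0,0,0],1],[[0,0,0],[0,0,0],1],[[0,0,0],[0,0,0],1]]'

```text
time_s: 10.12
eef_pos: [459.6, -405.6, 119.6]
ee_rot: [[-0.936, -0.351, 0.001], [-0.351, 0.936, -0.0], [-0.001, -0.001, -1.0]]
force: [-0.6, -0.0, 0.1]
width: 85.5
grip_force: 0.0
```

Run:
```python
from h import *
s=sense();P=s['eef_pos'];R=s['ee_rot'];np.savez("p6.npz",p=P,R=R);print(P.tolist())
d=np.load("p5.npz");print("red",ray("wrist",253.5,213.9,84,(d['p'],d['R'])))
a=get_image("wrist");cv2.imwrite("pics/w6.png",cv2.resize(a[100:340,96:416],(800,600),interpolation=cv2.INTER_CUBIC))
```

```text
[459.60780127833436, -405.6453411483454, 119.57527230201462]
red [ 524.80869401 -127.06072717   84.        ]
```

View pics/w6.png

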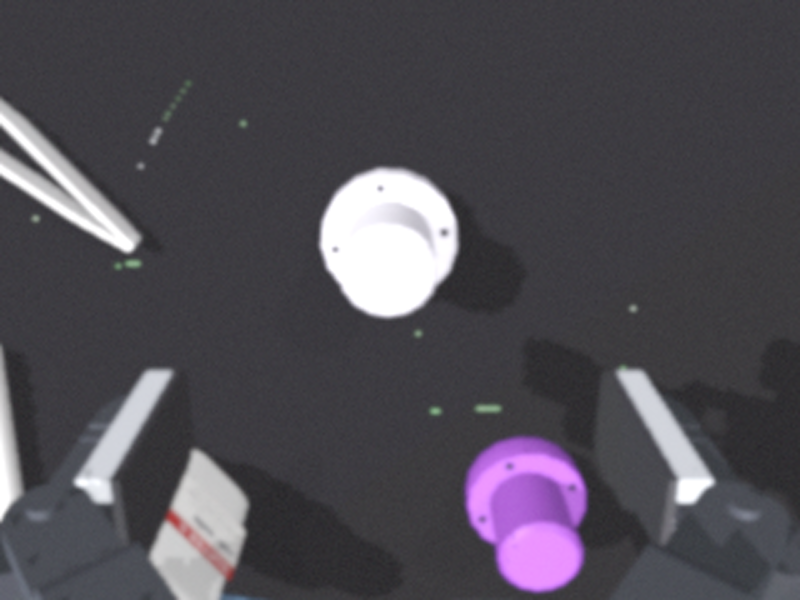

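Silver cap: boss top about (388,268) in the crop, flange about (389.5,238). The purple look-alike at (540,520) is clear of the fingers' path.

Run:
```python
from h import *
d=np.load("p6.npz");P,R=d['p'],d['R']
for u,v,z in [(388,268.5,42),(389.5,238,12)]:
    w=ray("wrist",96+u/2.5,100+v/2.5,z,(P,R));print(w.round(1),(R.T@(w-P)).round(1))
print(sense()['eef_pos'])
```

```text
[ 458.1 -407.3   42. ] [ 2.1 -0.9 77.6]
[ 458.6 -406.8   12. ] [  1.4  -0.6 107.6]
[ 459.58326053 -405.70030261  119.65859507]
```

Call:
move_arm --moves '[[[0,0,0],[0.0044,-0.0028,0.04],1],[[0,0,0],[0.0044,-0.0028,0.09],1],[[0,0,0],[0.0044,-0.0028,0.13],1],[[0,0,0],[0.0044,-0.0028,0.155],1],[[0,0,0],[0.0044,-0.0028,0.17],1],[[0,0,0],[0.0044,-0.0028,0.17],1],[[0,0,0],[0.0044,-0.0028,0.17],1],[[0,0,0],[0.0044,-0.0028,0.17],1]]'

```text
time_s: 10.83
eef_pos: [458.2, -408.9, 35.2]
ee_rot: [[-0.937, -0.35, 0.002], [-0.35, 0.937, -0.001], [-0.001, -0.002, -1.0]]
force: [1.0, 0.4, -0.7]
width: 85.5
grip_force: 0.0
```

Call:
move_arm --moves '[[[0,0,0],[0,0,0],-1],[[0,0,0],[0,0,0],-1],[[0,0,0],[0,0,0],-1],[[0,0,0],[0,0,0],-1],[[0,0,0],[0,0,0],-1],[[0,0,0],[0,0,0],-1],[[0,0,0],[0,0,0],-1],[[0,0,0],[0,0,0],-1]]'

```text
time_s: 11.5
eef_pos: [457.6, -409.0, 34.5]
ee_rot: [[-0.937, -0.35, 0.001], [-0.35, 0.937, -0.001], [-0.0, -0.001, -1.0]]
force: [-0.1, 0.6, 4.2]
width: 28.2
grip_force: 59.6
```

Call:
move_arm --moves '[[[0,0,0],[0,0,-0.03],-1],[[0,0,0],[0,0,-0.09],-1],[[0,0,0],[0,0,-0.15],-1],[[0,0,0],[0,0,-0.21],-1],[[0,0,0],[0,0,-0.25],-1],[[0,0,0],[0,0,-0.25],-1],[[0,0,0],[0,0,-0.25],-1]]'

```text
time_s: 12.08
eef_pos: [457.3, -408.6, 159.5]
ee_rot: [[-0.937, -0.349, 0.002], [-0.349, 0.937, -0.0], [-0.002, -0.001, -1.0]]
force: [0.3, 0.1, -0.8]
width: 28.1
grip_force: 59.3
```

Call:
move_arm --moves '[[[0,0,0],[-0.024,0.054,0],-1],[[0,0,0],[-0.05,0.12,0],-1],[[0,0,0],[-0.08,0.19,0],-1],[[0,0,0],[-0.112,0.26,0],-1],[[0,0,0],[-0.144,0.33,0],-1],[[0,0,0],[-0.175,0.4,0],-1],[[0,0,0],[-0.205,0.47,0],-1],[[0,0,0],[-0.23,0.53,0],-1]]'

```text
time_s: 12.75
eef_pos: [470.8, -118.1, 156.9]
ee_rot: [[-0.937, -0.349, -0.004], [-0.349, 0.937, 0.0], [0.004, 0.002, -1.0]]
force: [-0.1, -0.3, -1.1]
width: 28.4
grip_force: 59.4
```

Call:
move_arm --moves '[[[0,0,0],[-0.03,0.07,0],-1],[[0,0,0],[-0.06,0.14,0],-1],[[0,0,0],[-0.08,0.185,0],-1],[[0,0,0],[-0.092,0.208,0],-1],[[0,0,0],[-0.092,0.208,0],-1],[[0,0,0],[-0.092,0.208,0],-1],[[0,0,0],[-0.092,0.208,0],-1],[[0,0,0],[-0.092,0.208,0],-1]]'

```text
time_s: 13.42
eef_pos: [478.6, -7.7, 158.1]
ee_rot: [[-0.938, -0.348, -0.002], [-0.348, 0.938, -0.0], [0.002, 0.0, -1.0]]
force: [1.0, 0.3, -0.6]
width: 28.3
grip_force: 59.5
```

Call:
move_arm --moves '[[[0,0,0],[0,0,0],-1],[[0,0,0],[0,0,0],-1],[[0,0,0],[0,0,0],-1],[[0,0,0],[0,0,0],-1]]'

```text
time_s: 13.75
eef_pos: [479.1, -7.1, 158.9]
ee_rot: [[-0.937, -0.349, 0.0], [-0.349, 0.937, 0.0], [-0.0, 0.0, -1.0]]
force: [0.2, 0.1, 0.2]
width: 28.2
grip_force: 59.4
```

Run:
```python
from h import *
s=sense();P=s['eef_pos'];R=s['ee_rot'];np.savez("p7.npz",p=P,R=R);print(P.tolist(),s['width'])
a=get_image("wrist");cv2.imwrite("pics/w7.png",cv2.resize(a[130:370,30:350],(800,600),interpolation=cv2.INTER_CUBIC))
```

```text
[479.135052028484, -7.096562994810752, 158.92206396343298] 28.228113359281377
```

View pics/w7.png

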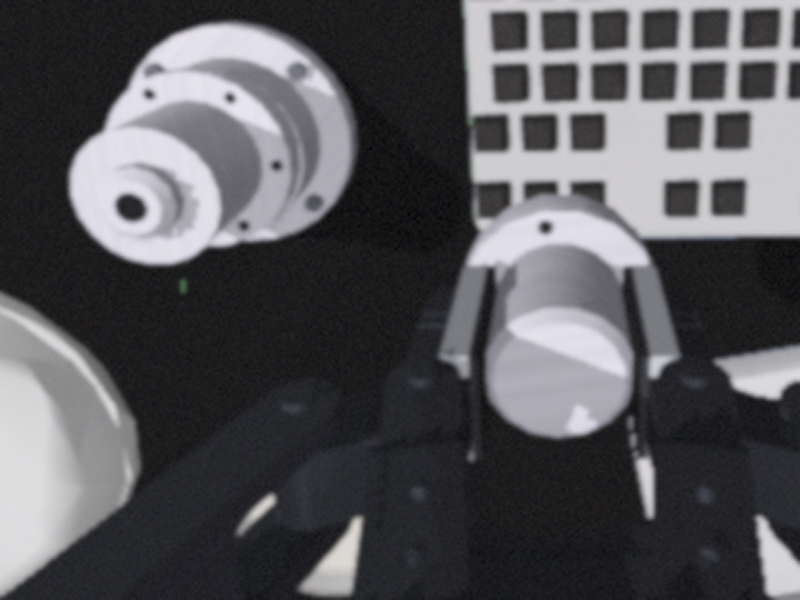

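Cap boss top is at (559,373) in the crop, reducer bore at (131,207) and shoulder centre at (145,196.5).

Run:
```python
from h import *
d=np.load("p7.npz");P,R=d['p'],d['R']
f=lambda u,v,z:ray("wrist",30+u/2.5,130+v/2.5,z,(P,R))
a=f(559,373,P[2]+42-34.5);b=f(131,207,84);c=f(145,196.5,76)
print((R.T@(a-P)).round(1),b.round(1),c.round(1));
for w in(b,c): t=R.T@(w-a);print(t.round(1),(t/500).round(4),(P+R@[t[0],t[1],0]).round(1))
```

```text
[-1.3  0.8 -7.5] [ 525.3 -127.3   84. ] [ 525.1 -127.5   76. ]
[  -0.  -129.6   82.4] [-1.000e-04 -2.592e-01  1.648e-01] [ 524.3 -128.5  158.9]
[   0.2 -129.7   90.4] [ 0.0003 -0.2594  0.1808] [ 524.2 -128.7  158.9]
```

Call:
move_arm --moves '[[[0,0,0],[0,-0.05,0],-1],[[0,0,0],[0,-0.11,0],-1],[[0,0,0],[0,-0.17,0],-1],[[0,0,0],[0,-0.22,0],-1],[[0,0,0],[0,-0.25,0],-1],[[0,0,0],[0,-0.2592,0.01],-1],[[0,0,0],[0,-0.2592,0.03],-1],[[0,0,0],[0,-0.2592,0.05],-1]]'

```text
time_s: 14.47
eef_pos: [524.0, -127.9, 133.0]
ee_rot: [[-0.937, -0.349, -0.0], [-0.349, 0.937, 0.0], [0.0, 0.0, -1.0]]
force: [-1.2, 0.1, -1.0]
width: 28.0
grip_force: 59.5
```

Call:
move_arm --moves '[[[0,0,0],[0,0,0],-1],[[0,0,0],[0,0,0],-1],[[0,0,0],[0,0,0],-1],[[0,0,0],[0,0,0],-1],[[0,0,0],[0,0,0],-1],[[0,0,0],[0,0,0],-1]]'

```text
time_s: 14.97
eef_pos: [524.7, -127.9, 134.4]
ee_rot: [[-0.937, -0.35, 0.001], [-0.35, 0.937, 0.0], [-0.001, -0.0, -1.0]]
force: [0.4, 0.4, -0.5]
width: 28.1
grip_force: 59.5
```

Call:
move_arm --moves '[[[0,0,0],[0.001,-0.0009,0.01],-1],[[0,0,0],[0.001,-0.0009,0.02],-1],[[0,0,0],[0.001,-0.0009,0.028],-1],[[0,0,0],[0.001,-0.0009,0.033],-1],[[0,0,0],[0.001,-0.0009,0.038],-1],[[0,0,0],[0.001,-0.0009,0.038],-1],[[0,0,0],[0.001,-0.0009,0.038],-1]]'

```text
time_s: 15.55
eef_pos: [524.1, -128.8, 114.7]
ee_rot: [[-0.937, -0.349, -0.0], [-0.349, 0.937, -0.0], [0.0, 0.0, -1.0]]
force: [-0.0, -0.2, -0.2]
width: 28.2
grip_force: 59.5
```

No contact force down to the end of the chamfer. Lowering on.

Call:
move_arm --moves '[[[0,0,0],[0,0,0.003],-1],[[0,0,0],[0,0,0.005],-1],[[0,0,0],[0,0,0.007],-1],[[0,0,0],[0,0,0.008],-1],[[0,0,0],[0,0,0.008],-1],[[0,0,0],[0,0,0.008],-1]]'

```text
time_s: 16.05
eef_pos: [524.1, -128.7, 110.9]
ee_rot: [[-0.937, -0.349, 0.0], [-0.349, 0.937, -0.0], [-0.0, -0.0, -1.0]]
force: [-0.7, 0.4, -0.3]
width: 28.0
grip_force: 59.5
```

Call:
move_arm --moves '[[[0,0,0],[0,0,0.001],-1],[[0,0,0],[0,0,0.002],-1],[[0,0,0],[0,0,0.002],-1],[[0,0,0],[0,0,0.002],-1]]'

```text
time_s: 16.38
eef_pos: [524.3, -128.7, 110.4]
ee_rot: [[-0.937, -0.349, 0.001], [-0.349, 0.937, -0.0], [-0.0, -0.0, -1.0]]
force: [-1.7, -0.0, 4.0]
width: 28.1
grip_force: 60.0
```

Contact at the seated height of 110.4. Release and retreat.

Call:
move_arm --moves '[[[0,0,0],[0,0,0],-0.2],[[0,0,0],[0,0,0],0.3],[[0,0,0],[0,0,0],1],[[0,0,0],[0,0,0],1],[[0,0,0],[0,0,0],1],[[0,0,0],[0,0,0],1],[[0,0,0],[0,0,0],1],[[0,0,0],[0,0,0],1]]'

```text
time_s: 17.05
eef_pos: [524.1, -128.7, 109.8]
ee_rot: [[-0.937, -0.349, -0.0], [-0.349, 0.937, 0.0], [0.0, 0.0, -1.0]]
force: [0.1, 0.5, 0.1]
width: 85.3
grip_force: 0.0
```

Call:
move_arm --moves '[[[0,0,0],[0,0,-0.02],1],[[0,0,0],[0,0,-0.06],1],[[0,0,0],[0,0,-0.11],1],[[0,0,0],[0,0,-0.14],1],[[0,0,0],[0,0,-0.14],1],[[0,0,0],[0,0,-0.14],1],[[0,0,0],[0,0,-0.14],1]]'

```text
time_s: 17.63
eef_pos: [523.6, -128.6, 179.7]
ee_rot: [[-0.937, -0.349, -0.001], [-0.349, 0.937, 0.0], [0.0, 0.001, -1.0]]
force: [-0.1, -0.9, -0.0]
width: 85.1
grip_force: 0.0
```

Run:
```python
from h import *
s=sense();P=s['eef_pos'];R=s['ee_rot'];print(P,s['force'],s['width'])
a=get_image("wrist");m=camera_model("wrist");T=m['tool_from_camera']
# bright blob near the predicted boss top (z=118), flange top (z=88)
W=np.eye(4);W[:3,:3]=R;W[:3,3]=P;C=np.linalg.inv(W@T)
for z in (118,88,40):
    c=C@[525.2,-128,z,1];q=m['camera_matrix']@[c[0],-c[1],-c[2]];print(z,(q[:2]/q[2]).round(1))
g=cv2.cvtColor(a,cv2.COLOR_BGR2GRAY);_,b=cv2.threshold(g,110,255,0)
n,l,st,ce=cv2.connectedComponentsWithStats(b);
for i in range(1,n):
    if st[i,4]>800 : print(st[i],ce[i].round(1))
b=get_image("side");g=cv2.cvtColor(b,cv2.COLOR_BGR2GRAY)
m=camera_model("side");o=np.array(m['origin']);O=m['orientation']
for z in (118,88,76,42,30,0):
    c=O.T@(np.array([525.2,-128,z])-o);q=m['camera_matrix']@[c[0],-c[1],-c[2]];q=q[:2]/q[2]
    r=g[int(round(q[1])),int(q[0])-40:int(q[0])+40]>110;x=np.flatnonzero(r)
    print(z,q.round(1),"".join("#" if k else "." for k in r))
```

```text
[ 523.6197364  -128.64912854  179.67712167] [-0.10420333 -0.90210779 -0.00730758] 85.1051698522949
118 [252.4 220.6]
88 [252.5 205.3]
40 [252.6 187.4]
[  338    68   174   151 15585] [423.  142.4]
[ 212  137   84  104 6367] [253.2 184.5]
[  26  227  140   89 8152] [ 89.2 268.1]
[ 385  249  127  115 7225] [463.6 290.8]
[ 156  252   41   90 2006] [177.2 301.3]
[ 231  292   71   54 3051] [265.4 319.6]
118 [197.4 144.2] #############################################################...................
88 [197.8 154.3] .......###########################################..............................
76 [197.9 158.2] #.........................#######################...................############
42 [198.3 169.4] ............###..###########.#######################............................
30 [198.4 173.2] ....#################........#######################............................
0 [198.7 182.7] ..........................##############################........................
```

```bash
python3 -c "
from workcell import *
print(close_job())"
```

```text
the job is handed in; nothing more can be done
None
```

I seated the reducer on the stand and the end cap on the reducer, both at the expected seated heights. The gripper is clear of the free-standing stack, and the job was handed in at about 18 s; no verdict was returned.

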